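# Set the batch marker's number drum to 4 and lock it

### The job

The next lot of copper dishes is batch 4: with light pressure of a fingertip rub the bare knurled band of the marker's number drum round until the 4 stands in the middle of the little window, then push the lock plunger beside the window fully down so that the drum is held, and let go. The marker is delicate: feel your way and never press on any part of it with more than about 15 newtons. Leave the dish, the sprinkler, the mortar and the awl where they stand.

Things in the scene. Friction and masses are not known exactly. Their poses are not given: they have to be found in the camera images.
- marker: Batch marker of dark steel, fixed to the shelf, base 150 x 150 mm; origin at shelf height below the drum's middle, z up. Drum axle along its y, 75 mm up. Along y: bare copper band (-62 to -18 mm), cover plate with window (from -16 mm on, top 121 mm up), plunger (+36 mm). By the band: end cheek at y -69 to -75 mm, 96 mm high; side walls at x +-51 mm, 78 mm high; it is open above.
- band_top (a point): Nominal top of the bare knurled copper band, mid-width (marker y = -40 mm), 120 mm above the shelf; axes as the marker's. Band 44 mm wide, radius 45 mm, hard, beaten by hand and out of true: its real top varies by up to about 2.3 mm either way as it turns, so feel for it all the way; one mm of pressing already makes some 10 N.
- drum (a joint): Turn of the number drum, rad; number n is centred in the window at n x 0.628 (4 at 2.513). Rubbing the top of the band to the marker's +x raises it, about 45 mm per rad. It drags with about 2.2 N at the rim, so press with some 3 N or more to turn it; it stays where left. Stops at -0.3 and 5.95. A number below 4 is up at the start.
- window (a point): Middle of the window in the cover plate, on its top face: 24 mm (x) by 26 mm (y), bright steel rim (marker y = +5 mm). Black digits 0 to 9 on the brass drum below, 16 mm high, heads to the marker's +x. Axes as the marker's.
- bolt_head (a point): Centre of the flat top of the lock plunger's round steel head (26 mm across, 8 mm thick), at marker x = 0, y = +36 mm; 157 mm above the shelf while up. Pushed straight down.
- bolt (a joint): Travel of the lock plunger, m: 0 up (drum free, as at the start), 0.012 fully down on its stop (drum locked). About 3 N of friction, stays where left. Its round nose meets the drum's toothed wheel after about 4 mm and passes only if a number is near the window's middle (freely within 0.08 rad); then it holds the drum within about 0.06 rad.
- sahan: Bystander: lidded copper sahan dish, 170 mm across, 92 mm high, origin under its centre. Leave alone.
- sprinkler: Bystander: brass rosewater sprinkler, round belly 76 mm across, thin neck, 187 mm high, origin under its centre. Leave alone.
- mortar: Bystander: squat bronze mortar, 112 mm across, 75 mm high, origin under its centre. Leave alone.
- awl: Bystander: scribing awl lying on the shelf, 170 mm long along its x, wooden handle (20 mm thick) to -x, steel point to +x, origin on the shelf at the handle's front end. Leave alone.
There are look-alikes about, which are no part of the job. Of the things shaped like the marker, the steel one is meant.

How it is judged:
On the way, in this order (a step that is already met when the one before it is completed fails the run):
1. the 4 stands in the window (within 0.2 rad) with the lock plunger still up (value of joint drum between 2.313 and 2.713 rad and value of joint bolt below 0.006 m), for 0.1 s.
2. the lock plunger is pushed fully down (value of joint bolt above 0.0105 m), for 0.2 s.
At the end, for the whole second after the job is handed in: The drum stands at 4 (joint within 0.1 rad of 2.513) and at rest, the lock plunger is down (more than 10.5 of its 12 mm), and each bystander is within 30 mm of where it stood (value of joint drum between 2.413 and 2.613 rad and value of joint bolt above 0.0105 m and velocity of joint drum between -0.05 and 0.05 rad/s and distance of each of sahan, sprinkler, mortar, awl from where it was at the start of the episode below 0.03 m); the robot touches nothing.
It fails at once if the robot presses on the marker (drum, plunger or housing) with more than 20 N (contact force between marker and the fingers above 20 N or contact force between marker and the arm above 20 N).
It fails at once if a bystander is knocked over or pushed more than 30 mm (distance of any of sahan, sprinkler, mortar, awl from where it was at the start of the episode above 0.03 m or angle between any of sahan, sprinkler, mortar, awl's own z axis and vertical above 0.5 rad).
It also fails if it takes over 67 s, if anything falls off the work surface, if the arm or the gripper's body presses on something with over 40 N, if the wrist force passes 120 N, or if a joint passes its speed limit or range.

### The arm

A 6-joint arm with a two-finger parallel gripper is mounted at the origin on the work surface. World frame = base frame: x ahead of the robot, y to its left, z up, the work surface at z = 0. Lengths are in m, angles in rad, forces in N, time in s.
With the tool pointing down it reaches from about 0.375 to 0.975 m from the base axis. Payload 3.8 kg.
Tool frame: the origin (TCP) lies on the centre line of the jaws, within the pads' length; the fingertips stand 25 mm ahead of it and the grasp point (between the pads) lies 6 mm ahead of it; z points along the fingers, y is the direction in which the jaws open and shut (so a half turn about z gives the same grasp; the last joint's range is limited). The gripper opens to 85 mm and grips with 20 to 120 N. Pads are 22 mm wide; open, the fingers measure 114 mm over their backs; the gripper's body (76 mm by 85 mm) begins 54 mm behind the grasp point. The pads swing forward as they close: fully open they stand 13 mm farther back than shut.
Start: joints at [-1.279, 0.264, 1.604, -0, 1.274, -0.037], TCP at [0.218, -0.639, 0.256] pointing down, gripper open.
Joint ranges: [-2.63, 2.63], [-0.94, 2.18], [0.31, 2.57], [-1.31, 4.45], [0, 2.66], [-2.55, 2.55]. Speed limits (rad/s): [2.57, 2.57, 3.14, 3.14, 3.14, 3.14].

### API

Orientations are given as a rotation vector (axis times angle).
In Python, from bench import env, planner, monitor, optics gives the robot as it stands. The module is installed in compiled form; this text tells all that it offers. Calls block until the motion is done:
- env.move_to(position, orientation): joint-space move of the TCP to a pose.
- env.move_linear(position, velocity=0.15, frame=None): straight line of the TCP; frame=None keeps the orientation; velocity is the mean speed in m/s.
- env.set_joints(angles): joint-space move.
- env.set_gripper(opening, squeeze=None): opening from 0.0 (shut) to 1.0 (fully open); squeeze is the grip in N (None keeps the last); returns when the fingers have stopped.
- env.dwell(seconds).
- planner.inverse_kinematics(position, orientation): joint angles nearest the present ones, or None.
- monitor.get_state(): the state.
- optics.get_image(name): name is "scene" or "top" or "wrist"; returns the picture (400x640x3 uint8, red, green, blue); there is no depth.
- optics.get_calibration(name): a dict with "camera_matrix" (3x3 intrinsics, pixels), "R" (3x3) and "t" (3): a world point X has camera coordinates R X + t. Camera axes: x right, y down, z forward; pixel columns grow to the right and rows downward; lengths in m; the calibration is good to about 2 mm. A picture is of the moment at which its call begins: read the wrist's pose just before it. get_calibration takes no time and is no camera call; for the wrist camera it gives the pose at the moment of the call.
A pose or a line that the arm cannot do raises env.PlanningError and nothing moves.
- env.job_done(): hands the job in, once; it reports no verdict.
The state is a dict: "time_s": time; "joints": joint angles; "qd": joint speeds; "effort": joint torques, N m; "ee_pos": TCP position; "tcp_rot": TCP orientation; "ft_force": force on the tool from outside, world axes, zero at the start; "ft_torque": the same for the moment, N m; "finger_gap": opening from 0.0 (shut) to 1.0 (fully open).
Only numpy, scipy, OpenCV 4.12 (cv2) and the standard library are available. Lean on these libraries where they do the work, as an engineer would, in place of code of your own. Each camera call takes 0.05 s, during which the arm holds its last target.

## Working session

There is one attempt and no reset: what is moved stays moved. The work goes in short steps, each a Python script; the robot and the scene stay as the last script left them, time stands still between calls to the robot, and variables do not carry over. Pictures are saved under pics/ and viewed, and the job is handed in when it is done.

```bash
mkdir -p pics; python3 - <<'E'
from bench import env,planner,monitor,optics
import cv2
s=monitor.get_state();print(s)
for n in("scene","top","wrist"):
    cv2.imwrite(f"pics/{n}0.png",optics.get_image(n)[:,:,::-1]);c=optics.get_calibration(n);print(n,c)
E
```

```text
{'time_s': 0.0, 'joints': array([-1.27890792e+00,  2.64797630e-01,  1.60537090e+00, -3.15007507e-06,
        1.27364481e+00, -3.68906841e-02]), 'qd': array([-0.00022184,  0.00048831, -0.00240569,  0.00028545, -0.00034538,
        0.00103557]), 'effort': array([ 3.32117006e-04, -5.15107298e+01, -3.67316329e+01, -2.59297285e-04,
        1.27060353e-02, -9.02805510e-07]), 'ee_pos': array([ 0.21776371, -0.63821568,  0.25493363]), 'tcp_rot': array([-3.09706623e+00, -5.13763091e-01,  4.47920026e-04]), 'ft_force': array([-0.69052941,  0.23436475,  0.42862297]), 'ft_torque': array([-0.00471432,  0.00692003, -0.01175684]), 'finger_gap': 1.004794100037693}
scene {'camera_matrix': array([[511.71549904,   0.        , 320.66080669],
       [  0.        , 511.71549904, 205.76738147],
       [  0.        ,   0.        ,   1.        ]]), 'R': array([[-0.58786806,  0.80895446, -0.00195498],
       [ 0.58040342,  0.4200939 , -0.69760518],
       [-0.56350955, -0.41123448, -0.71647972]]), 't': array([ 0.35284627, -0.27255235,  1.82854923])}
top {'camera_matrix': array([[406.70370298,   0.        , 319.02743047],
       [  0.        , 406.70370298, 200.78198484],
       [  0.        ,   0.        ,   1.        ]]), 'R': array([[-0.01943715, -0.99966801, -0.01691353],
       [-0.99536201,  0.02094201, -0.09389307],
       [ 0.0942161 ,  0.01501007, -0.99543861]]), 't': array([0.03246771, 0.60907888, 1.19006738])}
wrist {'camera_matrix': array([[296.29051501,   0.        , 321.93152143],
       [  0.        , 296.29051501, 195.07997608],
       [  0.        ,   0.        ,   1.        ]]), 'R': array([[ 0.32327858, -0.94630221, -0.00175877],
       [-0.91109648, -0.31175267,  0.26965435],
       [-0.25572281, -0.08557106, -0.96295557]]), 't': array([-0.67329589, -0.03497422,  0.37809122])}
```

View pics/scene0.png

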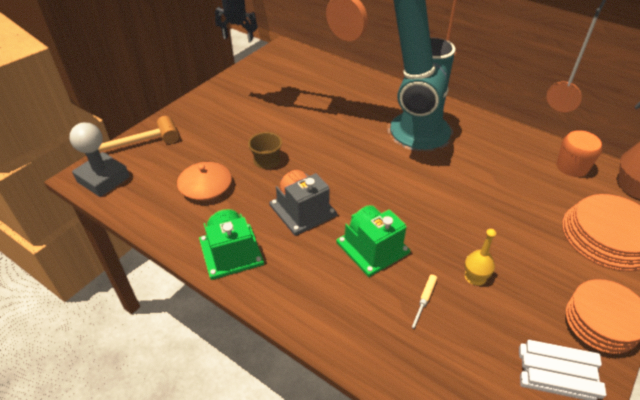

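View pics/top0.png

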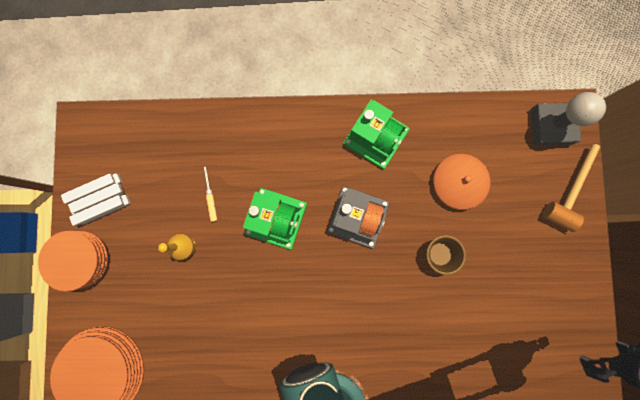

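View pics/wrist0.png

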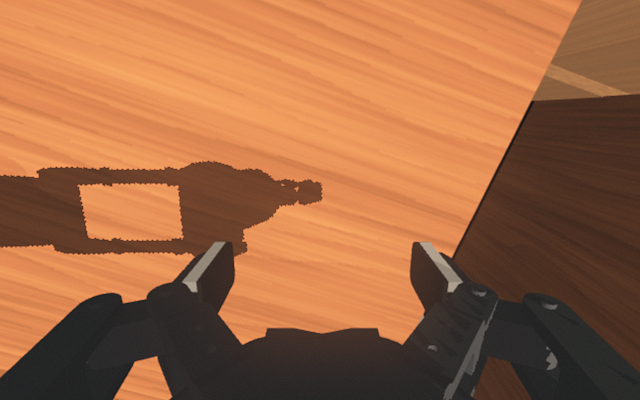

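The steel marker is the dark one at top-image (358,216), band to the right, plunger at about (336,210). I'll zoom in for the corners.

```bash
python3 - <<'E'
import cv2
i=cv2.imread("pics/top0.png")[176:256,318:398];cv2.imwrite("pics/topz.png",cv2.resize(i,(800,800),interpolation=cv2.INTER_CUBIC)[:, :][:600*800//600 if 0 else 800])
cv2.imwrite("pics/topz.png",cv2.resize(i,(600,600),interpolation=cv2.INTER_CUBIC))
i=cv2.imread("pics/scene0.png")[160:240,260:350];cv2.imwrite("pics/scz.png",cv2.resize(i,(675,600),interpolation=cv2.INTER_CUBIC))
E
```

```text
(no output)
```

View pics/topz.png

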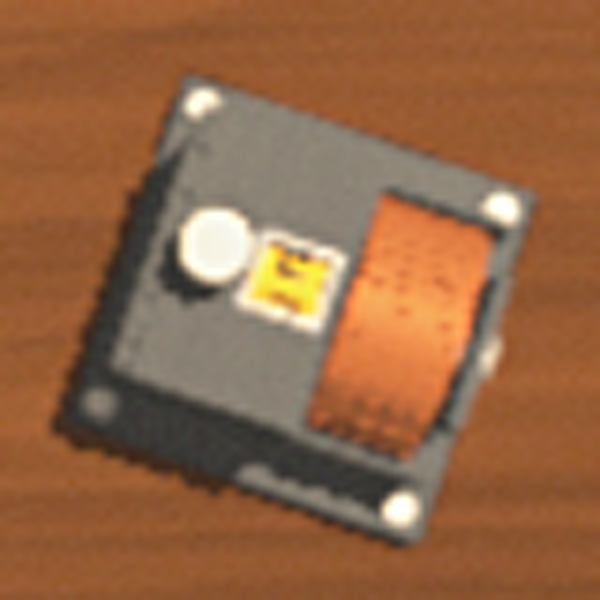

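View pics/scz.png

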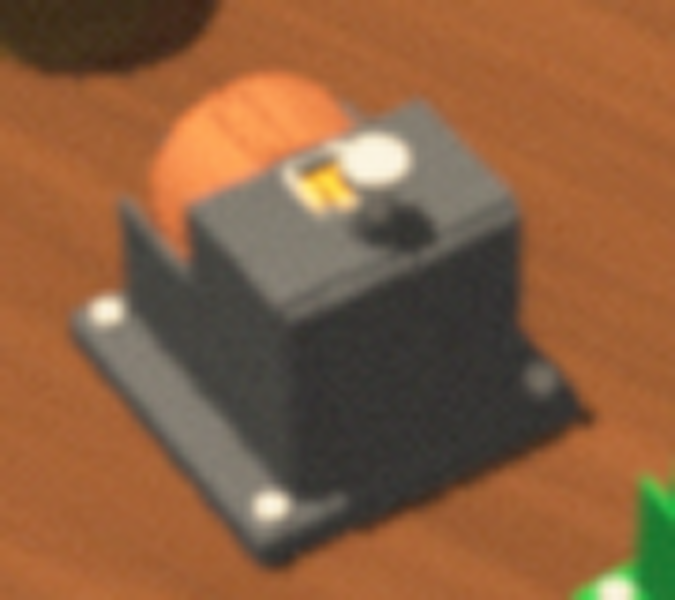

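```bash
cat > fit.py <<'E'
import numpy as np
from bench import optics
from scipy.optimize import least_squares
T=lambda z,o,f:np.array([z[0]/7.5+o[0]-.43,z[1]/7.5+o[1]-.43])
obs=[]
for p,z in [((.075,.075,0.006),(188,75)),((.075,-.075,.006),(538,185)),((-.075,-.075,.006),(415,545)),((-.075,.075,.006),(55,420)),((0,.036,.157),(213,246)),((0,.005,.121),(292,281))]:
    obs.append(("top",p,T(z,(318,176),0)))
for p,z in [((0,.036,.157),(376,160)),((0,.005,.121),(322,185)),((.075,.075,.004),(265,568)),((-.075,.075,.004),(592,415)),((.075,-.075,.004),(72,322))]:
    obs.append(("scene",p,T(z,(260,160),0)))
C={n:optics.get_calibration(n) for n in("top","scene")}
def res(q,sel=None):
    r=[];c,s=np.cos(q[2]),np.sin(q[2])
    for n,p,u in obs:
        if sel and n!=sel: continue
        X=np.array([q[0]+c*p[0]-s*p[1],q[1]+s*p[0]+c*p[1],p[2]])
        k=C[n];Y=k["camera_matrix"]@(k["R"]@X+k["t"]);r+=list(Y[:2]/Y[2]-u)
    return np.array(r)
for sel in(None,"top","scene"):
    f=least_squares(res,[.5,-.1,-.3],args=(sel,),loss="soft_l1");print(sel,f.x);print(res(f.x,sel).reshape(-1,2).round(1).tolist())
E
python3 fit.py
```

```text
None [ 0.56233057 -0.0923291  -0.36051241]
[[-1.4, -0.6], [-1.5, 1.0], [-1.0, -0.3], [0.1, -0.3], [2.0, 0.2], [1.4, 0.2], [-0.9, -1.5], [0.7, -1.7], [0.1, 0.6], [-0.7, 0.0], [0.3, 2.3]]
top [ 0.56244651 -0.09270602 -0.35377304]
[[-1.4, -0.5], [-1.5, 0.7], [-0.7, -0.4], [0.3, -0.1], [2.1, 0.2], [1.5, 0.2]]
scene [ 0.56197265 -0.09163373 -0.37472424]
[[-0.8, -1.4], [0.9, -1.7], [-0.1, 0.5], [-0.5, 0.4], [0.7, 2.0]]
```

```bash
cat > h.py <<'E'
from bench import env,planner,monitor,optics
import numpy as np,cv2,json
from scipy.spatial.transform import Rotation as Ro
st=monitor.get_state
M=np.array([.5623,-.0925,-.357])
def m2w(p):
    c,s=np.cos(M[2]),np.sin(M[2]);return np.array([M[0]+c*p[0]-s*p[1],M[1]+s*p[0]+c*p[1],p[2]])
def ori(a):  # tool down, tool x at world angle a
    return Ro.from_matrix(np.array([[np.cos(a),np.sin(a),0],[np.sin(a),-np.cos(a),0],[0,0,-1]])).as_rotvec()
def pic(n,f):
    c=optics.get_calibration(n);im=optics.get_image(n)[:,:,::-1].copy();cv2.imwrite(f"pics/{f}.png",im);np.savez(f"pics/{f}.npz",**c);return im
E
python3 - <<'E'
from h import *
s=st();c=optics.get_calibration("wrist");C=-c["R"].T@c["t"]
R=Ro.from_rotvec(s["tcp_rot"]).as_matrix();print("cam in tool",R.T@(C-s["ee_pos"]),"view dir tool",R.T@c["R"][2])
for a in (M[2]+np.pi/2,M[2]-np.pi/2,M[2],M[2]+np.pi):
    for z in(.145,.35):
        print(a,planner.inverse_kinematics(m2w([0,-.04,z]),ori(a)))
E
```

```text
cam in tool [ 0.06852848 -0.00075349 -0.11708389] view dir tool [-2.69722179e-01  1.15296032e-04  9.62938177e-01]
1.2137963267948966 [-2.76952226e-01  1.50663633e-01  1.95600372e+00 -4.44089210e-16
  1.03492530e+00  8.00477740e-02]
1.2137963267948966 [-2.76952226e-01  8.08282540e-03  1.72181009e+00 -4.44089210e-16
  1.41169973e+00  8.00477740e-02]
-1.9277963267948965 None
-1.9277963267948965 None
-0.357 [-2.76952226e-01  1.50663633e-01  1.95600372e+00 -4.44089210e-16
  1.03492530e+00  1.65084410e+00]
-0.357 [-2.76952226e-01  8.08282540e-03  1.72181009e+00 -4.44089210e-16
  1.41169973e+00  1.65084410e+00]
2.784592653589793 [-2.76952226e-01  1.50663633e-01  1.95600372e+00 -4.44089210e-16
  1.03492530e+00 -1.49074855e+00]
2.784592653589793 [-0.27695223  0.00808283  1.72181009  0.          1.41169973 -1.49074855]
```

```bash
python3 - <<'E'
from h import *
env.set_gripper(0.0)
print(st()["time_s"])
o=ori(M[2]+np.pi/2)
env.move_to(m2w([0,-.04,.26]),o)
s=st();print(s["time_s"],s["ee_pos"],m2w([0,-.04,.26]),s["ft_force"],s["finger_gap"])
pic("wrist","w1")
E
```

```text
0.9167
3.0917 [ 0.54825762 -0.13088383  0.25996293] [ 0.5483214  -0.12997798  0.26      ] [-0.02497232 -0.19447236 -0.39706107] -0.0006676455201634971
```

View pics/w1.png

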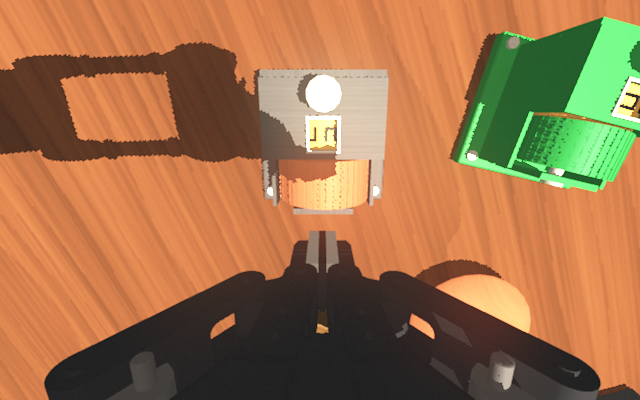

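```bash
python3 - <<'E'
import cv2
i=cv2.imread("pics/w1.png")[60:220,245:405];cv2.imwrite("pics/w1z.png",cv2.resize(i,(600,600),interpolation=cv2.INTER_CUBIC))
i=cv2.imread("pics/w1.png")[110:160,300:350];i=cv2.rotate(i,cv2.ROTATE_90_COUNTERCLOCKWISE);cv2.imwrite("pics/w1d.png",cv2.resize(i,(400,400),interpolation=cv2.INTER_CUBIC))
E
```

```text
(no output)
```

View pics/w1z.png

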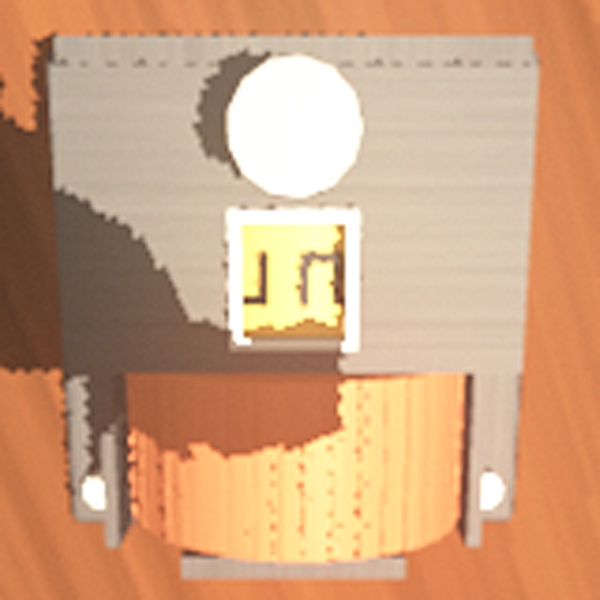

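View pics/w1d.png

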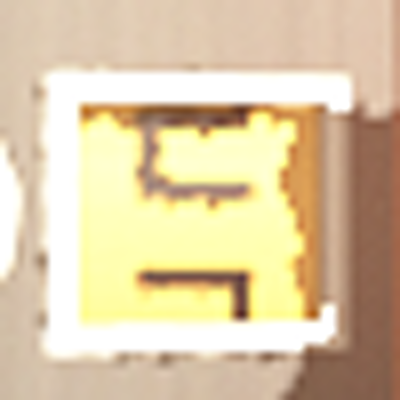

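```bash
cat >> h.py <<'E'
def ray(f,u,z):
    d=np.load(f"pics/{f}.npz");v=d["R"].T@np.linalg.solve(d["camera_matrix"],[u[0],u[1],1.]);C=-d["R"].T@d["t"]
    return C+v*(z-C[2])/v[2]
def w2m(X):
    c,s=np.cos(M[2]),np.sin(M[2]);d=X[:2]-M[:2];return np.array([c*d[0]+s*d[1],-s*d[0]+c*d[1],X[2]])
E
python3 - <<'E'
from h import *
Z=lambda a,b:(245+a/3.75-.37,60+b/3.75-.37)
for n,u,z in[("bolt (0,36)",(294,125),.157),("win (0,5)",(295,279),.121),("cover near -x (?,-16)",(67,370),.121),("cover near +x",(522,372),.121),("boltTL",(95,490),.008),("boltTR",(491,490),.008),("wall -x",(115,545),.078),("wall +x",(473,545),.078),("cheek l",(182,556),.096),("cheek r",(405,556),.096)]:
    print(n,w2m(ray("w1",Z(*u),z))*1000)
E
```

```text
bolt (0,36) [  0.86376421  41.08787475 157.        ]
win (0,5) [  1.21024453  10.1996986  121.        ]
cover near -x (?,-16) [-51.52349142 -10.42508261 121.        ]
cover near +x [ 53.74700674 -10.97286198 121.        ]
boltTL [-66.98650438 -68.81678915   8.        ]
boltTR [ 69.00749377 -68.91886706   8.        ]
wall -x [-49.38008774 -66.47493735  78.        ]
wall +x [ 51.64119909 -66.54879432  78.        ]
cheek l [-28.71135021 -63.85945648  96.        ]
cheek r [ 30.59420386 -63.90257972  96.        ]
```

```bash
python3 - <<'E'
import re
s=open("h.py").read()
import numpy as np
c,q=np.cos(-.357),np.sin(-.357);dx,dy=.001,.0051
s=s.replace("M=np.array([.5623,-.0925,-.357])",f"M=np.array([{.5623+c*dx-q*dy:.5f},{-.0925+q*dx+c*dy:.5f},-.357])")
open("h.py","w").write(s)
E
grep ^M= h.py
python3 - <<'E'
from h import *
env.move_linear(m2w([-.012,-.04,.165]),velocity=.1)
env.dwell(.3)
for k in range(3): print(st()["time_s"],st()["ft_force"]);env.dwell(.03)
F0=np.mean([ (env.dwell(.02),st()["ft_force"])[1] for _ in range(10)],0);np.save("F0.npy",F0)
s=st();print(s["time_s"],F0,w2m(s["ee_pos"])*1e3)
env.move_linear(m2w([-.012,-.04,.155]),velocity=.03);s=st();print(s["time_s"],s["ft_force"]-F0,w2m(s["ee_pos"])*1e3)
for k in range(4):
    env.move_linear(m2w([-.012,-.04,.155-.0005*(k+1)]),velocity=.03);s=st();print(s["time_s"],s["ft_force"]-F0,w2m(s["ee_pos"])*1e3)
E
```

```text
M=np.array([0.56502,-0.08807,-.357])
4.55 [-0.36160222  0.50429564 -0.28595558]
4.5833 [-0.99480574  0.21741867  0.40862487]
4.6167 [ 0.25092929 -0.61050322 -0.34918591]
4.8167 [ 0.1951793  -0.10705648 -0.32195692] [-12.00538726 -39.997041   165.01971525]
5.3 [-0.38535647 -0.48767644  0.3057707 ] [-12.28764027 -40.02566624 154.54472619]
5.55 [ 0.09223194 -0.23953996  1.08000577] [-11.91429435 -40.00085895 154.61277011]
5.8 [-0.03257774  0.40395387  0.1740341 ] [-11.97596618 -40.0068727  154.03703025]
6.05 [-0.80690202  0.34501381  0.65452099] [-12.05947044 -40.00435365 153.4398009 ]
6.3 [-0.63989756 -0.07420264 -0.01750624] [-12.05759748 -40.00179451 152.91568485]
```

```bash
cat >> h.py <<'E'
def force(n=4):
    F0=np.load("F0.npy");f=[]
    for _ in range(n):
        env.dwell(.017);f.append(st()["ft_force"]-F0)
    return np.mean(f,0)
def mk(f): # to marker axes
    c,s=np.cos(M[2]),np.sin(M[2]);return np.array([c*f[0]+s*f[1],-s*f[0]+c*f[1],f[2]])
def feel(x,y,z,thr=3.,step=.0003,zmin=.1):
    while z>zmin:
        f=mk(force(3))
        if f[2]>thr: break
        z-=step if f[2]<thr*.6 else step/2
        env.move_linear(m2w([x,y,z]),velocity=.03)
    return z,f
E
python3 - <<'E'
from h import *
env.move_linear(m2w([-.012,-.04,.1485]),velocity=.03)
print(mk(force()))
z,f=feel(-.012,-.04,.1485,3.5,zmin=.141)
s=st();print(s["time_s"],z,f,w2m(s["ee_pos"])*1e3)
E
```

```text
[ 0.01936432  0.21028301 -0.01694103]
10.0167 0.14520000000000005 [-1.47954793 -0.37620278  3.54816406] [-11.8669202  -40.02291375 145.50728235]
```

```bash
cat >> h.py <<'E'
def stroke(x0,x1,y,z,target=5.5,dx=.002,Fmax=10):
    x=x0;log=[]
    while x<x1-1e-6:
        f=mk(force(3));log.append((round(x*1e3,1),round(z*1e3,2),*f.round(1)))
        if f[2]>Fmax or abs(f[0])>Fmax: print("force!");z+=.0006;env.move_linear(m2w([x,y,z]),velocity=.03);continue
        z+=float(np.clip((f[2]-target)*1e-4*.6,-.0003,.0005))
        x=min(x+dx,x1)
        env.move_linear(m2w([x,y,z]),velocity=.03)
    f=mk(force(3));log.append((round(x*1e3,1),round(z*1e3,2),*f.round(1)))
    for l in log:print(l)
    return z
E
python3 - <<'E'
from h import *
z=stroke(-.012,.012,-.04,.1452)
env.move_linear(m2w([.012,-.04,z+.006]),velocity=.05)
print(st()["time_s"],z)
i=pic("wrist","w2")
i=i[150:250,270:380];cv2.imwrite("pics/w2z.png",cv2.resize(pic("wrist","w2b")[0:240,200:440],(600,600),interpolation=cv2.INTER_CUBIC))
E
```

```text
(-12.0, 145.2, np.float64(-1.6), np.float64(-0.5), np.float64(3.6))
(-10.0, 145.08, np.float64(-2.0), np.float64(0.2), np.float64(5.4))
(-8.0, 145.08, np.float64(-1.7), np.float64(-0.0), np.float64(5.5))
(-6.0, 145.08, np.float64(-1.9), np.float64(0.3), np.float64(5.8))
(-4.0, 145.1, np.float64(-1.4), np.float64(-0.2), np.float64(6.1))
(-2.0, 145.13, np.float64(-1.3), np.float64(-0.2), np.float64(6.3))
(0.0, 145.18, np.float64(-1.7), np.float64(-0.4), np.float64(5.8))
(2.0, 145.2, np.float64(-1.6), np.float64(0.0), np.float64(5.0))
(4.0, 145.17, np.float64(-1.4), np.float64(-0.2), np.float64(5.3))
(6.0, 145.16, np.float64(-1.4), np.float64(-0.4), np.float64(5.5))
(8.0, 145.15, np.float64(-1.3), np.float64(-0.6), np.float64(5.0))
(10.0, 145.12, np.float64(-1.7), np.float64(-0.4), np.float64(3.9))
(12.0, 145.02, np.float64(-0.8), np.float64(0.2), np.float64(2.9))
13.9333 0.145021829634266
```

View pics/w2z.png

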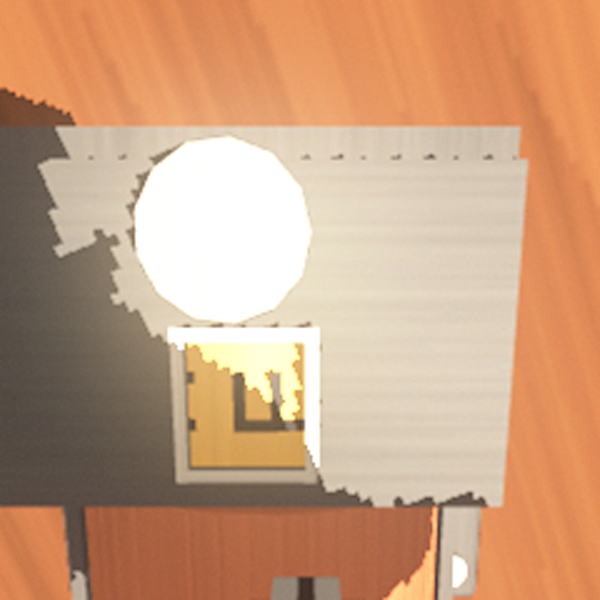

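```bash
python3 - <<'E'
import cv2
i=cv2.imread("pics/w2b.png")[125:200,262:337];i=cv2.rotate(i,cv2.ROTATE_90_COUNTERCLOCKWISE);cv2.imwrite("pics/w2d.png",cv2.resize(i,(600,600),interpolation=cv2.INTER_CUBIC))
E
```

```text
(no output)
```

View pics/w2d.png

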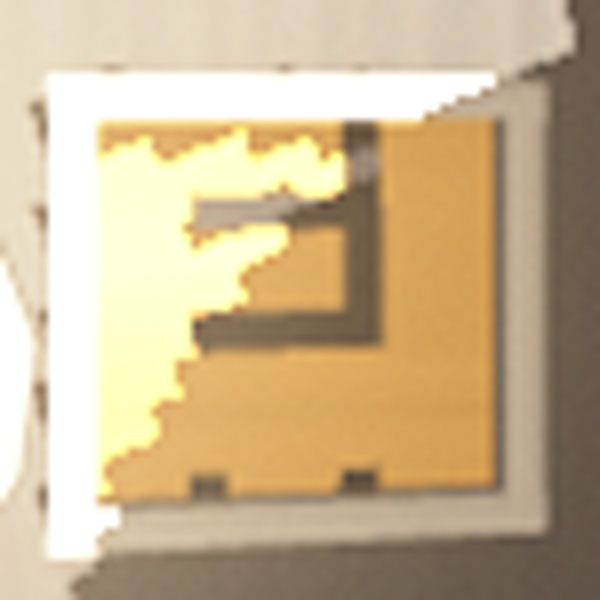

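```bash
python3 - <<'E'
from h import *
env.move_linear(m2w([-.012,-.04,.151]),velocity=.08)
env.move_linear(m2w([-.012,-.04,.1475]),velocity=.05)
z,f=feel(-.012,-.04,.1475,3.5,zmin=.141);print(z,f,st()["time_s"])
z=stroke(-.012,.008,-.04,z)
env.move_linear(m2w([.008,-.04,z+.006]),velocity=.05)
env.move_linear(m2w([0,-.04,z+.006]),velocity=.05)
env.dwell(.1)
print(st()["time_s"],z)
i=pic("wrist","w3")
i=i[125:200,282:357];i=cv2.rotate(i,cv2.ROTATE_90_COUNTERCLOCKWISE);cv2.imwrite("pics/w3d.png",cv2.resize(i,(600,600),interpolation=cv2.INTER_CUBIC))
E
```

```text
0.14330000000000004 [-1.75575771 -0.40563999  5.09798844] 19.2833
(-12.0, 143.3, np.float64(-1.5), np.float64(-0.3), np.float64(5.7))
(-10.0, 143.31, np.float64(-2.3), np.float64(-0.2), np.float64(6.5))
(-8.0, 143.37, np.float64(-2.4), np.float64(-0.3), np.float64(6.6))
(-6.0, 143.44, np.float64(-1.3), np.float64(-0.2), np.float64(6.3))
(-4.0, 143.48, np.float64(-1.4), np.float64(-0.6), np.float64(6.0))
(-2.0, 143.51, np.float64(-0.8), np.float64(-0.0), np.float64(5.7))
(0.0, 143.53, np.float64(-1.6), np.float64(-0.1), np.float64(5.6))
(2.0, 143.54, np.float64(-1.6), np.float64(-0.1), np.float64(5.0))
(4.0, 143.51, np.float64(-1.7), np.float64(-0.3), np.float64(5.2))
(6.0, 143.49, np.float64(-1.7), np.float64(-0.0), np.float64(4.2))
(8.0, 143.41, np.float64(-0.6), np.float64(-0.5), np.float64(3.2))
23.0083 0.14340758884151653
```

View pics/w3d.png

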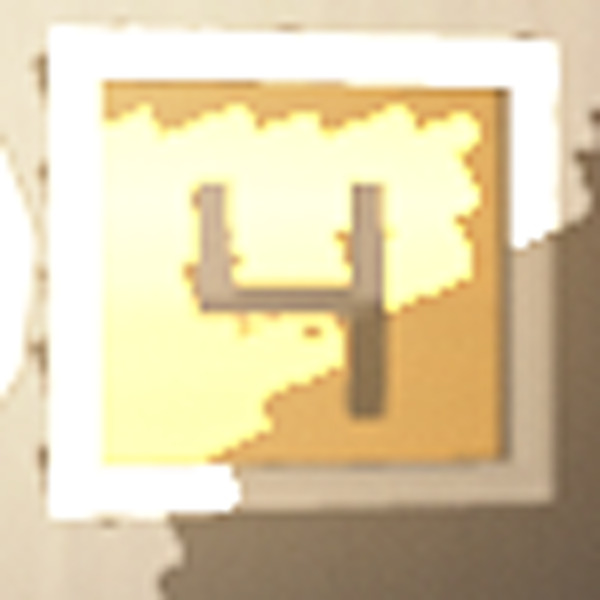

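The 4 is at rows 183–418 of the zoom, centre 300. The window centre is about 271, so it's some 1.9 mm (0.05 rad) short. I'll do a small corrective rub.

```bash
python3 - <<'E'
from h import *
env.move_linear(m2w([-.001,-.04,.1448]),velocity=.05)
z,f=feel(-.001,-.04,.1448,4,step=.0003,zmin=.141);print(z,f,st()["time_s"])
z=stroke(-.001,.0012,-.04,z,dx=.0011)
env.move_linear(m2w([.0012,-.04,z+.006]),velocity=.05)
env.dwell(.1)
print(st()["time_s"],z)
i=pic("wrist","w4")
i=i[125:200,282:357];i=cv2.rotate(i,cv2.ROTATE_90_COUNTERCLOCKWISE);cv2.imwrite("pics/w4d.png",cv2.resize(i,(600,600),interpolation=cv2.INTER_CUBIC))
E
```

```text
0.14270000000000005 [-1.91818973  0.12783589  5.07533021] 25.4583
(-1.0, 142.7, np.float64(-2.5), np.float64(-0.2), np.float64(5.4))
(0.1, 142.69, np.float64(-1.9), np.float64(-0.3), np.float64(5.7))
(1.2, 142.71, np.float64(-1.7), np.float64(-0.4), np.float64(5.6))
26.475 0.14270602983539543
```

View pics/w4d.png

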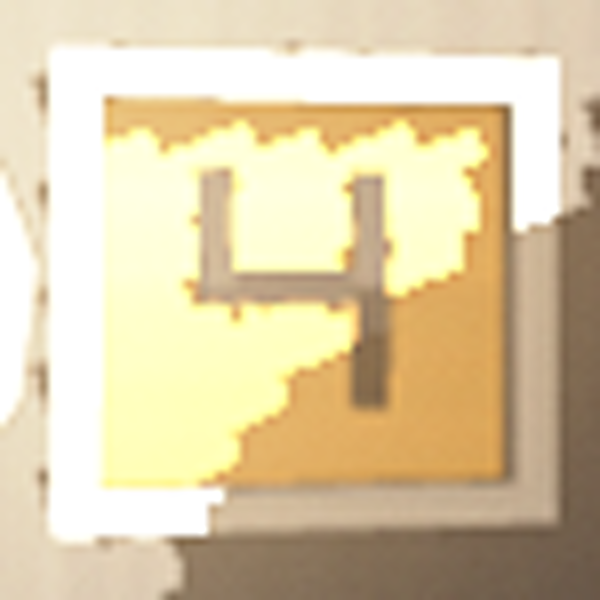

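The 4 is now centred: digit centre row 290 against window centre 292. Next is the plunger.

```bash
python3 - <<'E'
from h import *
env.move_linear(m2w([0,-.04,.195]),velocity=.1)
env.move_linear(m2w([0,.036,.195]),velocity=.12)
env.move_linear(m2w([0,.036,.186]),velocity=.04)
print(st()["time_s"],mk(force(4)))
z=.186;n=0
while z>.1675:
    f=mk(force(3));print(round(z*1e3,2),f.round(1),end=" ")
    if f[2]>8.5 or abs(f[:2]).max()>7: break
    z-=.0008 if (f[2]<5 and z>.1722) else .0003
    env.move_linear(m2w([0,.036,z]),velocity=.03)
env.dwell(.3);s=st();print("\n",s["time_s"],mk(force(4)),w2m(s["ee_pos"])*1e3)
E
```

```text
28.3 [ 0.01504844 -0.18572335  0.20950496]
186.0 [-0.4  0.2  0.8] 185.2 [-0.1  0.3  0.6] 184.4 [ 0.1  0.4 -0. ] 183.6 [-0.1 -0.2  0.3] 182.8 [-0.3 -0.2  0.5] 182.0 [ 0.1 -0.4  0.4] 181.2 [-0.7  0.1  2.5] 180.4 [-1.1 -0.2  2.5] 179.6 [-0.8 -0.2  2. ] 178.8 [-0.1  0.7  1.3] 178.0 [-0.1 -0.   1.7] 177.2 [-0.4  0.4  1.9] 176.4 [-0.4  0.3  1.8] 175.6 [-0.1  0.3  1.4] 174.8 [-0.1  0.6  1.9] 174.0 [0.3 0.3 2.2] 173.2 [ 0.7 -0.   2.1] 172.4 [ 0.3 -0.   1.2] 171.6 [0.4 0.3 1.9] 171.3 [0.1 0.  2.2] 171.0 [ 0.5 -0.4  2.5] 170.7 [0.1 0.4 2.9] 170.4 [0.6 0.2 2.7] 170.1 [0.7 0.6 2.5] 169.8 [-0.3 -0.2  5.1] 169.5 [-1.5 -0.1  5.9] 169.2 [-2.  -0.6  7.8] 168.9 [-2.4 -0.2  8.9] 
 36.8167 [-2.38138901 -0.4195507   9.24544978] [8.80186694e-02 3.60117379e+01 1.70008698e+02]
```

```bash
python3 - <<'E'
from h import *
env.move_linear(m2w([0,.036,.176]),velocity=.03)
env.move_linear(m2w([0,-.02,.22]),velocity=.12)
env.dwell(.2);print(st()["time_s"],mk(force(4)))
i=pic("wrist","w5");cv2.imwrite("pics/w5z.png",cv2.resize(i[0:240,200:440],(600,600),interpolation=cv2.INTER_CUBIC))
pic("scene","s5");pic("top","t5")
E
```

```text
38.2083 [-0.37991686  0.15837228  0.31109195]
```

View pics/w5z.png

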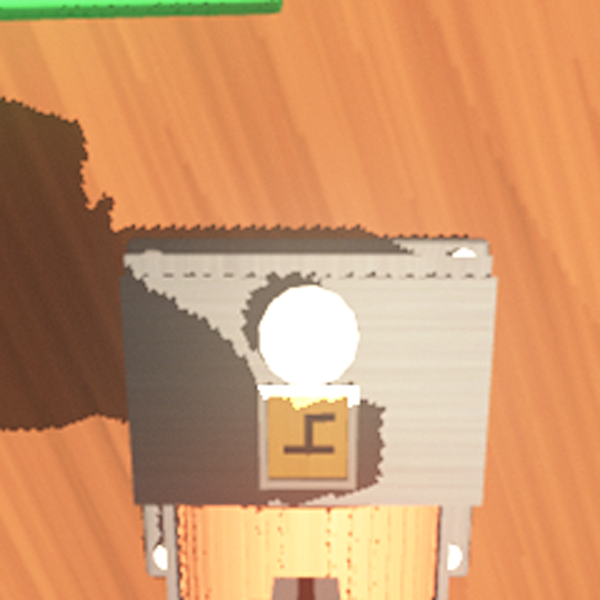

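View pics/s5.png

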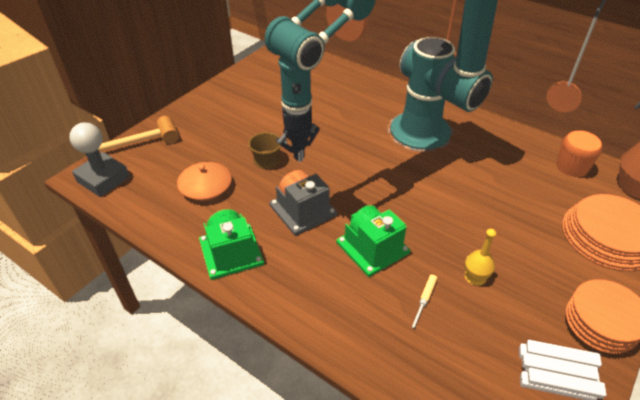

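The 4 is centred in the window at (309,435) in the zoom, the plunger is down, the bystanders haven't moved and the finger is clear.

```bash
python3 - <<'E'
from h import *
env.job_done();print(st()["time_s"])
E
```

```text
the job is handed in; nothing more can be done
the job is handed in; nothing more can be done
```

I set the steel marker to batch 4, locked it, and handed the job in at about 38 s. No verdict was reported.

- **Drum:** it started between 2 and 3. Two feeling strokes and a 2 mm correction at about 3–7 N brought the 4 to the middle of the window. Before locking it was off by about 2 rows in a zoomed picture where 15 rows are 1 mm, and the picture after locking still showed it centred.
- **Plunger:** I pushed it down until the fingertip stood 145 mm above the shelf, which is 12 mm of travel. The force then rose against the stop to about 9 N.
- **Release:** after lifting clear, the wrist force read about zero and the fingers touched nothing.
- **Bystanders:** the dish, sprinkler, mortar and awl appear where they started in the scene camera picture.

**One disagreement:** the first pose from the fixed cameras put the marker about 5 mm off along its y. I used the wrist camera's measurement instead, which agreed with itself to about 1 mm, and the contact heights I felt on the band and plunger fitted the given dimensions.

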